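# Start the bench shaker

### The arm

A 6-joint arm with a two-finger parallel gripper is mounted at the origin on the work surface. World frame = base frame: x ahead of the robot, y to its left, z up, the work surface at z = 0. Lengths are in mm, angles in degrees, forces in N, time in s.
With the tool pointing down it reaches from about 325 to 925 mm from the base axis. Payload 3.1 kg.
Tool frame: the origin (TCP) lies at the very end of the fingers, on their centre line; the grasp point (between the pads) lies grasp_offset behind it (grasp_offset is the distance from the TCP to the grasp point, in mm); z points along the fingers, x is the direction in which the jaws open and shut, and the axes are right-handed (so a half turn about z gives the same grasp; the last joint's range is limited). The gripper opens to 85 mm and grips with 20 to 120 N. Pads are 22 mm wide; open, the fingers measure 114 mm over their backs; the gripper's body (76 mm by 85 mm) begins 54 mm behind the grasp point. The pads swing forward as they close: fully open they stand 13 mm farther back than shut.
Start: joints at [64.79, 12.427, 92.441, -0, 75.132, -6.429], TCP at [201.207, 591.739, 231.3] pointing down, gripper open.
Joint ranges: [-157.48, 157.48], [-44.54, 120.13], [17.64, 146.25], [-64.5, 244.5], [7.68, 150.69], [-147.95, 147.95]. Speed limits (degrees/s): [159.86, 159.86, 180, 180, 180, 180].

### API

Orientations are given as [roll, pitch, yaw] about the fixed x, y, z axes, in that order (R = Rz(yaw) Ry(pitch) Rx(roll)).
In Python, from station import * gives the robot as it stands. Calls block until the motion is done:
- goto(position, orientation): joint-space move of the TCP to a pose.
- move_l(position, attitude=None, speed=150): straight line of the TCP; attitude=None keeps the orientation; speed is the mean speed in mm/s.
- move_j(angles): joint-space move.
- grip(opening, squeeze=None): finger opening in mm; squeeze is the grip in N (None keeps the last); returns when the fingers have stopped.
- wait(seconds).
- solve_ik(position, orientation): joint angles nearest the present ones, or None.
- get_obs(): the state.
- get_image(name): name is "side" or "top"; returns the picture (384x512x3 uint8, red, green, blue); there is no depth.
- get_calibration(name): a dict with "fx", "fy", "cx", "cy" (pixels), "R" (3x3) and "t" (3): a world point X has camera coordinates R X + t. Camera axes: x right, y down, z forward; pixel columns grow to the right and rows downward; lengths in mm; the calibration is good to about 2 mm. A picture is of the moment at which its call begins. get_calibration takes no time and is no camera call.
A pose or a line that the arm cannot do raises Unreachable and nothing moves.
- sign_off(): hands the job in, once; it reports no verdict.
Trained networks look in the newest picture that a camera, given by its name, has taken for a name from the list of things; names that differ only in an ending like _2 or _b are one class to them, and where a whole thing is asked for, a point or a joint stands for the part that bears it (a point fixed in the world has none). Each returns a list of dicts, best first, with "score" (0 to 1); they miss things now and then, are a little off and sometimes report something else, mostly with a low value. They report only what shows in the picture. A call takes as long as a camera call. They do not tell look-alikes from the thing itself.
- spot_in(name, camera): "extent" ([centre column, centre row, width, height] in pixels, round what is visible of it).
- regions_of(name, camera): "region" (384x512 bool, what is visible of it) and "extent" ([centre column, centre row, width, height] in pixels, round what is visible of it).
The state is a dict: "t": time; "joint_pos": joint angles; "qvel": joint speeds; "effort": joint torques, N m; "tcp_pos": TCP position; "ee_rot": TCP orientation; "wrist_force": force on the tool from outside, world axes, zero at the start; "moment": the same for the moment, N m; "grip_width": finger opening in mm.
Only numpy, scipy, OpenCV 4.12 (cv2) and the standard library are available. Lean on these libraries where they do the work, as an engineer would, in place of code of your own. Each camera call takes 0.05 s, during which the arm holds its last target. There are 200 camera calls.

### The job

Start the bench shaker with the closed fingers, in this order: push the shaker's upright steel lock plunger fully down so that it stays in, then press the raised half of the rocker on the white socket block fully down so that the rocker stays tipped over, then press the square start key on the loose grey control box fully in and let it spring back. Only push: do not press the round mushroom stop button, do not lift or shift the control box, and leave the bottles, jar, pot, beaker and carton where they stand.

Things in the scene. Friction and masses are not known exactly. Their poses are not given: they have to be found in the camera images.
- shaker: Grey bench shaker, fixed, far middle; origin on the table under its main body (240 mm in x, 260 in y), x away from the robot at yaw 0, z up. A steel platform (lip 105 mm high) on it carries three bottles, tops 188 mm high. On its -x side a level ledge, 80 mm deep, 50 mm high, has the plunger at x -160, y +60 and a fixed black dial (42 mm wide, 14 tall) at x -160, y -65 mm.
- plunger_top (a point): Centre of the top face of the lock plunger, an upright bare steel cylinder of 26 mm diameter on the shaker's ledge, 22 mm proud of the ledge when fully up. Moves with the plunger; x, y, z axes as the shaker's.
- plunger (a joint): Travel of the plunger in m: 0 fully up, 0.010 fully down; it starts between 0 and 0.003. Stiff friction, no spring: pushing takes about 5 N and it stays where it is left.
- sockets: White socket block, fixed to the table, 220 mm (x) by 72 (y) by 45 high, origin under its centre, z up. Two round sockets in its -x half and the rocker in its +x half. Stands to the left or to the right of the middle.
- rocker_press (a point): Point on the rocker's raised half, 18 mm from the pivot, 8 mm from the outer end: press here; moves with it. White rocker, 52 mm along the block's x, 30 wide; pivot line (along y) 65 mm in +x of the block's centre, 53 mm high. Shallow V top: at the start the -x half is level, the +x half slopes up 0.35 rad to 62 mm; tipped over, the +x half is level, 53 mm high, 8 mm above the block.
- rocker (a joint): Angle of the rocker in rad: 0 off (+x half raised), 0.35 on (+x half level, -x half raised). No spring: about 5 N at the press point moves it and it stays where it is left.
- control: Grey control box, loose, 0.9 kg, 170 mm (x) by 95 (y) by 45 high, origin under its centre, z up. The start key is on its top at x -45 mm, the mushroom stop button at x +45 mm (both y 0). Stands on the side where the socket block is not.
- start_top (a point): Centre of the top face of the start key, a white square key of 26 mm, standing 12 mm above the box's top. Moves with the key; axes as the control box's.
- start (a joint): Travel of the start key in m: 0 out, 0.005 fully in. Spring: about 1.5 N to begin, 5 N fully in; it returns when let go.
- stop_top (a point): Centre of the top of the stop button, a white round mushroom of 38 mm diameter, standing 26 mm above the box's top, 90 mm from the start key. Not to be pressed.
- stop (a joint): Travel of the stop button in m: 0 out, 0.005 in; sprung like the start key. Leave it.
- bottle0: Amber bottle with white cap, 48 mm diameter, 95 mm tall, loose on the shaker's platform, left of its middle; origin under its centre. Leave it.
- bottle1: As bottle0, near the middle of the platform.
- bottle2: As bottle0, right of the middle of the platform.
- beaker: Open steel beaker, 64 mm diameter, 80 mm tall, loose on the table before the shaker; origin under its centre. Leave it.
- jar: Amber jar with lid, 52 mm diameter, 60 mm tall, loose on the table before the shaker; origin under its centre. Leave it.
- carton: Cardboard box 60 by 80 by 50 mm high, loose, beside the shaker; origin under its centre. Leave it.
- pot: White plastic pot, 60 mm diameter, 75 mm tall, loose, beside the shaker; origin under its centre. Leave it.
Mind the look-alikes: they are no part of the job. What is shaped like the sockets but green is not meant.

How it is judged (in metres and radians):
On the way, in this order (a step that is already met when the one before it is completed fails the run):
1. the lock plunger is pushed fully down (value of joint plunger above 0.0085 m), for 0.1 s.
2. the rocker is tipped over to on (value of joint rocker above 0.29 rad), for 0.1 s.
3. the start key is pressed fully in (value of joint start above 0.004 m), for 0.1 s.
At the end, for the whole second after the job is handed in: The plunger is down by at least 8.5 of its 10 mm, the rocker is tipped to at least 0.29 of 0.35 rad, start key and stop button are out (within 1 mm), the control box stands flat and at rest within 20 mm of where it was, and every bottle, jar, pot, beaker and carton within 15 mm of where it was (value of joint plunger above 0.0085 m and value of joint rocker above 0.29 rad and value of joint each of start, stop below 0.001 m and distance of control from where it was at the start of the episode below 0.02 m and angle between control's own z axis and vertical below 0.05 rad and linear speed of control below 0.02 m/s and not (distance of any of bottle0, bottle1, bottle2, beaker, jar, carton, pot from where it was at the start of the episode above 0.015 m)); the robot touches nothing.
It fails at once if the rocker is tipped before the plunger is down (value of joint rocker above 0.2 rad and value of joint plunger below 0.007 m).
It fails at once if the start key is pressed before plunger and rocker are done (value of joint start above 0.003 m and (value of joint plunger below 0.007 m or value of joint rocker below 0.25 rad)).
It fails at once if the stop button is pressed (value of joint stop above 0.002 m).
It fails at once if the control box is lifted, tipped or shifted by more than 20 mm (height (world z) of control above 0.01 m or angle between control's own z axis and vertical above 0.15 rad or distance of control from where it was at the start of the episode above 0.02 m).
It fails at once if a bystander is moved by more than 15 mm (distance of any of bottle0, bottle1, bottle2, beaker, jar, carton, pot from where it was at the start of the episode above 0.015 m).
It also fails if it takes over 64 s, if anything falls off the work surface, if the arm or the gripper's body presses on something with over 40 N, if the wrist force passes 120 N, or if a joint passes its speed limit or range.

## Working session

There is one attempt and no reset: what is moved stays moved. The work goes in short steps, each a Python script; the robot and the scene stay as the last script left them, time stands still between calls to the robot, and variables do not carry over. Pictures are saved under pics/ and viewed, about 8 in all and at most 12, crops included, and the job is handed in when it is done.

```bash
mkdir -p pics
python3 - <<'E'
from station import *
import cv2,numpy as np
for c in("top","side"):
    im=get_image(c); cv2.imwrite(f"pics/{c}0.png",cv2.resize(im[:,:,::-1],(800,600),interpolation=cv2.INTER_CUBIC))
    k=get_calibration(c); print(c,{a:np.round(b,4).tolist() for a,b in k.items()})
    for n in("plunger_top","sockets","rocker_press","control","start_top","stop_top","shaker"):
        print(n,[(round(d["score"],2),np.round(d["extent"],1).tolist()) for d in spot_in(n,c)])
print(get_obs()["ee_rot"],get_obs()["t"])
E
```

```text
top {'fx': 373.8035, 'fy': 373.8035, 'cx': 254.9872, 'cy': 192.8943, 'R': [[0.0223, -0.9995, 0.0211], [-0.9896, -0.025, -0.1417], [0.1421, -0.0178, -0.9897]], 't': [-25.871, 494.6252, 1020.3471]}
plunger_top [(0.28, [278.9, 99.0, 21.6, 27.1])]
sockets [(0.81, [147.8, 207.4, 46.6, 81.7]), (0.58, [128.3, 305.7, 44.6, 86.0])]
rocker_press [(0.62, [375.9, 117.5, 29.5, 23.7]), (0.52, [131.9, 280.5, 9.1, 20.3]), (0.5, [153.1, 182.9, 14.0, 19.0])]
control [(0.64, [351.2, 215.9, 44.9, 60.7])]
start_top [(0.67, [355.1, 229.3, 18.3, 11.5])]
stop_top [(0.54, [352.3, 200.4, 15.4, 14.9]), (0.26, [223.6, 154.5, 8.9, 11.4])]
shaker [(0.64, [246.5, 115.2, 103.4, 124.5]), (0.42, [278.7, 97.2, 19.4, 28.3])]
side {'fx': 391.5605, 'fy': 391.5605, 'cx': 254.1442, 'cy': 192.9428, 'R': [[0.7143, -0.6997, 0.0125], [-0.4174, -0.4403, -0.7949], [0.5617, 0.5626, -0.6066]], 't': [-356.0828, 289.4619, 1027.8986]}
plunger_top [(0.58, [257.2, 178.9, 8.2, 9.5])]
sockets [(0.7, [188.3, 183.2, 65.8, 37.8]), (0.6, [144.9, 201.6, 20.4, 21.5])]
rocker_press [(0.66, [206.3, 169.8, 16.7, 10.8]), (0.55, [142.1, 194.8, 11.3, 10.5])]
control [(0.86, [310.0, 269.6, 63.7, 57.7]), (0.52, [294.9, 181.1, 115.3, 82.8])]
start_top []
stop_top [(0.4, [320.1, 253.2, 12.5, 10.4]), (0.29, [389.5, 228.9, 23.0, 24.9])]
shaker [(0.75, [293.4, 182.1, 117.1, 85.8]), (0.24, [206.7, 168.6, 11.5, 8.1])]
[ 1.79998933e+02 -3.79771275e-03  7.12194118e+01] 0.8
```

View pics/top0.png

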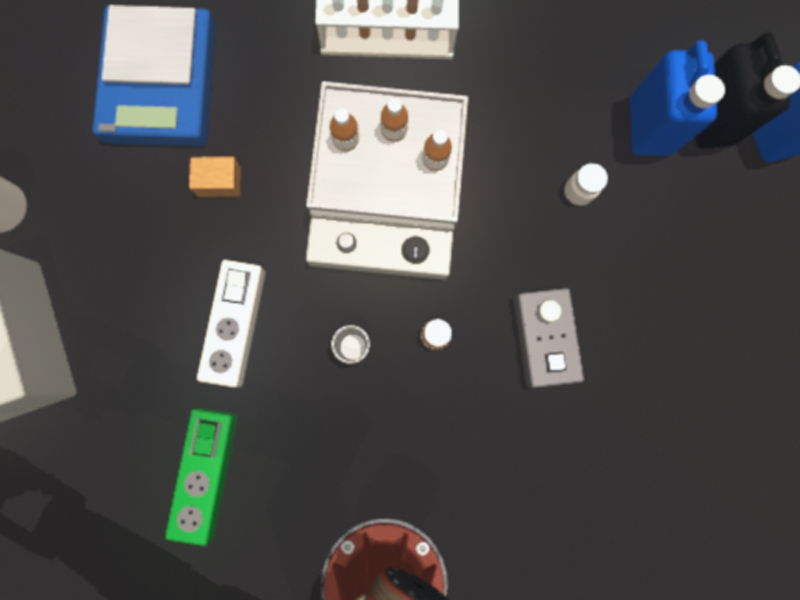

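View pics/side0.png

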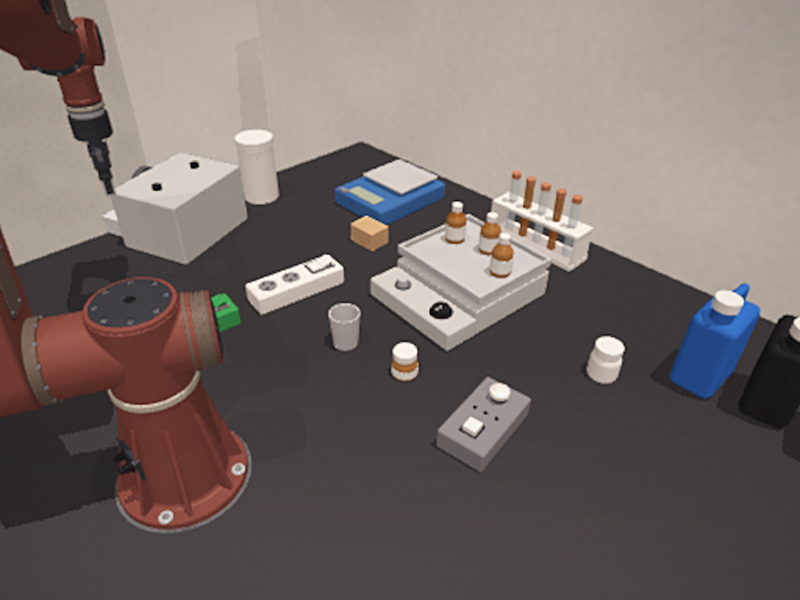

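Top view (800x600 pixels): the plunger is the grey knob at (346,241), and the black dial at (415,249) is not it. The white socket block is at (232,323) with its rocker at (236,285). The green block with its rocker at (205,435) is the decoy. The start key is the square at (556,361), and the round stop at (550,311) must be left alone. I choose (346,241), the far half of (236,285), and (556,361). Next I'll locate them and check with one close crop.

```bash
cat > h.py <<'E'
from station import *
import cv2,numpy as np
def ray(c,u,v,z):
    k=get_calibration(c);R=np.array(k["R"]);t=np.array(k["t"])
    d=R.T@np.array([(u-k["cx"])/k["fx"],(v-k["cy"])/k["fy"],1]);o=-R.T@t
    return o+d*(z-o[2])/d[2]
def proj(c,X):
    k=get_calibration(c);p=np.array(k["R"])@np.array(X)+k["t"]
    return [k["fx"]*p[0]/p[2]+k["cx"],k["fy"]*p[1]/p[2]+k["cy"]]
E
python3 - <<'E'
from h import *
s=.64
T=lambda u,v,z:np.round(ray("top",u*s,v*s,z),1)[:2]
S=lambda u,v,z:np.round(ray("side",u*s,v*s,z),1)[:2]
print("plunger T/S",T(346,239,70),S(403,280,70))
print("dial",T(415,248,64),S(441,309,64))
print("sockets corners",[T(*p,45) for p in((224,261),(263,265),(240,386),(199,381))])
print("rocker",T(236,285,54),S(319,264,54))
print("start",T(556,361,57),S(473,426,57))
print("stop",T(550,311,71),S(499,391,71))
a=get_image("top");b=get_image("side")
f=lambda im,x0,y0,w,h:cv2.resize(im[y0:y0+h,x0:x0+w,::-1],(400,300),interpolation=cv2.INTER_CUBIC)
o=np.vstack([np.hstack([f(a,120,160,80,60),f(a,190,130,80,60)]),np.hstack([f(b,170,140,80,60),f(a,320,180,80,60)])])
cv2.imwrite("pics/crop.png",o)
E
```

```text
plunger T/S [599.4  81.9] [592.2  78.2]
dial [587.9 -41. ] [582.  -45.9]
sockets corners [array([559.1, 301.2]), array([553.7, 231. ]), array([337.6, 259.2]), array([344.7, 330.8])]
rocker [514.5 274.7] [510.7 275.7]
start [ 393.4 -292.6] [ 388.4 -296.6]
stop [ 479.7 -279.4] [ 474.3 -283.3]
```

View pics/crop.png

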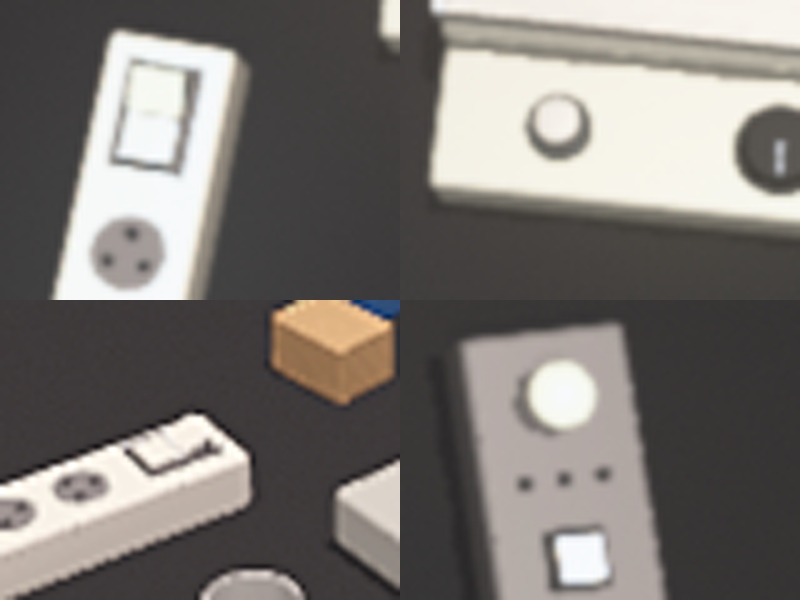

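The crop confirms the choices. The white rocker's V line is at image pixel (151,183.6), with the far half raised. The plunger top is at (221.6,154.4) and the square start key at (356.4,231.6). The two cameras agree to about 4 mm. I'll close the fingers, hover over the plunger and check.

```bash
cat >> h.py <<'E'
def press(z0,zmin,fmax,slow=25):
    "step down until force fmax or zmin"
    p=get_obs()["tcp_pos"]; f0=np.array(get_obs()["wrist_force"]); z=z0; log=[]
    while True:
        move_l([p[0],p[1],z],speed=slow); o=get_obs(); f=np.array(o["wrist_force"])-f0
        log.append((round(z,1),round(o["tcp_pos"][2],1),np.round(f,1).tolist()))
        if f[2]>fmax or z<=zmin: break
        z-=1
    for l in log: print(l)
def shot(name,boxes):
    o=[]
    for c,u,v in boxes:
        im=get_image(c)[int(v)-36:int(v)+36,int(u)-48:int(u)+48,::-1]
        o.append(cv2.resize(im,(400,300),interpolation=cv2.INTER_CUBIC))
    cv2.imwrite(name,np.hstack(o))
E
python3 - <<'E'
from h import *
grip(0,40)
p=get_obs()["tcp_pos"];move_l([p[0],p[1],280])
goto([594,80,240],[180,0,85])
move_l([594,80,82])
o=get_obs();print(o["t"],o["tcp_pos"],o["wrist_force"],o["grip_width"])
shot("pics/pl.png",[("side",258,175),("top",222,150)])
E
```

```text
5.65 [595.13288151  80.05476188  83.26717014] [ 0.08415984 -0.3973262   0.17387293] 0.18439324792997236
```

View pics/pl.png

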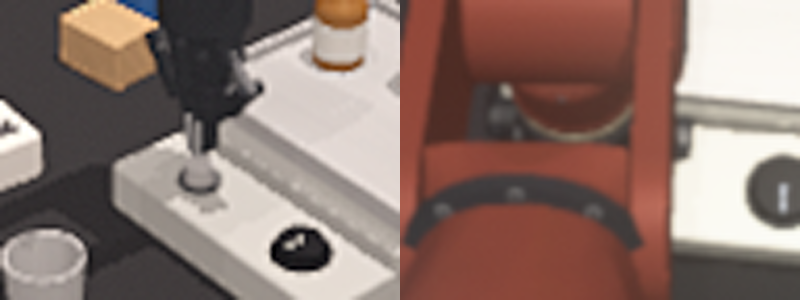

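The side crop shows the closed fingertips directly over the plunger (crop 200,175), clear of the platform and the dial. Pressing now.

Run:
```python
from h import *
press(75,59,20)
wait(.2);o=get_obs();print(o["t"],o["tcp_pos"],o["wrist_force"])
p=o["tcp_pos"];move_l([p[0],p[1],90])
shot("pics/pl2.png",[("side",258,175)])
```

```text
(75, np.float64(74.6), [-1.0, -1.7, 0.3])
(74, np.float64(73.9), [0.9, -1.6, 0.2])
(73, np.float64(72.9), [0.7, -1.4, 0.1])
(72, np.float64(71.9), [0.1, -1.5, 0.0])
(71, np.float64(71.2), [0.4, -1.7, 1.3])
(70, np.float64(70.5), [-1.8, -1.3, 4.9])
(69, np.float64(69.3), [-0.7, -2.0, 4.5])
(68, np.float64(68.1), [0.1, -1.4, 4.5])
(67, np.float64(67.0), [-0.7, -1.9, 4.3])
(66, np.float64(66.0), [-0.5, -1.2, 3.2])
(65, np.float64(65.0), [-0.3, -1.5, 2.7])
(64, np.float64(64.0), [-0.1, -1.1, 3.6])
(63, np.float64(63.0), [1.2, -2.4, 3.3])
(62, np.float64(62.1), [0.8, -2.1, 4.8])
(61, np.float64(62.0), [-1.4, -1.0, 7.7])
(60, np.float64(61.9), [-2.4, -2.6, 12.3])
(59, np.float64(61.8), [-5.0, -2.2, 16.3])
10.3833 [595.57801486  80.03533204  61.80778011] [-5.59455388 -0.51490891 18.17736355]
```

Contact came at about 71 mm and it hit a hard stop at 62 mm, so the plunger is down. Next is the rocker.

Run:
```python
from h import *
p=get_obs()["tcp_pos"];move_l([p[0],p[1],200],speed=250)
goto([531,271.5,160],[180,0,82.4])
move_l([531,271.5,72])
wait(.2);o=get_obs();print(o["t"],o["tcp_pos"])
c=proj("side",[531,271.5,60]);print(c)
shot("pics/rk.png",[("side",*c),("side",258,175)])
```

```text
13.15 [532.26822372 271.89542996  73.64801601]
[np.float64(209.08648962442925), np.float64(165.95922194965422)]
```

View pics/rk.png

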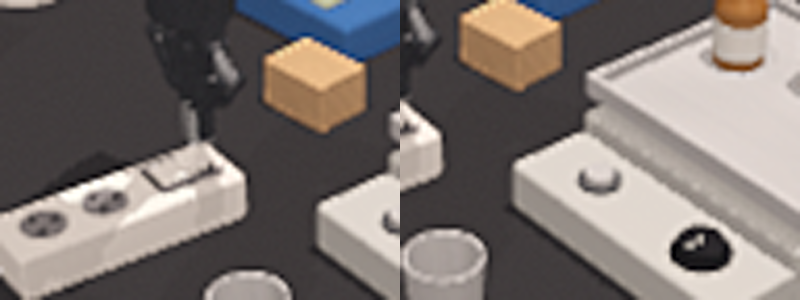

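The fingertips (crop 195,145) are over the far, raised end of the rocker. The right-hand crop shows the plunger sitting low. Pressing the rocker.

Run:
```python
from h import *
press(66,51,16)
wait(.2);o=get_obs();print(o["t"],o["tcp_pos"],o["wrist_force"])
p=o["tcp_pos"];move_l([p[0],p[1],200],speed=200)
goto([391,-294.5,180],[180,0,98.7])
wait(.1)
a=proj("side",[525,272,55]);b=proj("top",[525,272,55])
shot("pics/rk2.png",[("side",*a),("top",*b)])
move_l([391,-294.5,75]);wait(.2);print(get_obs()["t"],get_obs()["tcp_pos"])
shot("pics/st.png",[("side",*proj("side",[391,-294.5,60])),("top",*proj("top",[391,-294.5,60]))])
cv2.imwrite("pics/chk.png",np.vstack([cv2.imread("pics/rk2.png"),cv2.imread("pics/st.png")]))
```

```text
(66, np.float64(65.5), [-0.6, -0.2, -0.7])
(65, np.float64(64.9), [-1.3, 0.3, -0.4])
(64, np.float64(63.9), [0.3, 0.3, 0.5])
(63, np.float64(62.9), [-0.5, -0.0, -0.6])
(62, np.float64(62.0), [-0.1, -0.4, -0.5])
(61, np.float64(61.3), [-0.3, 0.2, 1.6])
(60, np.float64(60.4), [-1.0, -1.0, 3.9])
(59, np.float64(59.3), [1.4, -0.5, 3.1])
(58, np.float64(58.3), [1.9, -0.4, 2.9])
(57, np.float64(57.2), [2.2, -0.3, 2.9])
(56, np.float64(56.0), [2.1, -0.3, 3.3])
(55, np.float64(54.8), [2.5, -0.2, 2.6])
(54, np.float64(53.8), [2.0, 0.5, 2.8])
(53, np.float64(53.1), [1.3, 0.7, 4.4])
(52, np.float64(53.0), [-0.9, -0.4, 8.6])
(51, np.float64(52.9), [-3.4, -1.4, 13.1])
17.5917 [531.58211483 272.00546575  52.95682825] [-2.85616111 -1.08360228 14.9074638 ]
21.8333 [ 391.80558777 -295.28695092   76.25618005]
```

View pics/chk.png

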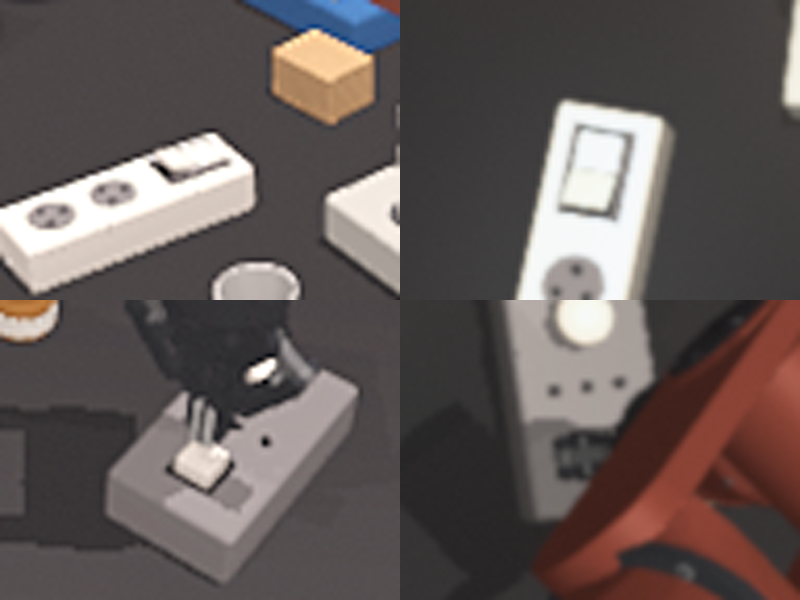

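The rocker has tipped over: its near half is now raised (top crop 590,190). The closed fingers stand over the square key (lower-left crop 200,460), with the mushroom clear. Pressing start.

Run:
```python
from h import *
press(60,50,11)
wait(.3);o=get_obs();print(o["t"],o["tcp_pos"],o["wrist_force"])
p=o["tcp_pos"];move_l([p[0],p[1],75],speed=50);move_l([p[0],p[1],230],speed=200)
goto([350,-480,260],[180,0,98.7]);wait(.3);print(get_obs()["t"])
shot("pics/end.png",[("side",*proj("side",[430,-288,50])),("top",*proj("top",[430,-288,50]))])
im=get_image("top");cv2.imwrite("pics/endtop.png",cv2.resize(im[:,:,::-1],(800,600)))
cv2.imwrite("pics/fin.png",np.vstack([cv2.imread("pics/end.png")]+[cv2.resize(np.hstack([get_image("side")[100:300,:,::-1],get_image("top")[50:250,:,::-1]]),(800,156))]))
```

```text
(60, np.float64(59.9), [1.0, -1.0, 0.4])
(59, np.float64(59.1), [0.3, -0.2, 0.9])
(58, np.float64(58.0), [0.8, -1.6, 1.4])
(57, np.float64(57.1), [1.1, -0.8, 0.6])
(56, np.float64(56.2), [0.2, -0.2, 2.4])
(55, np.float64(55.2), [0.0, -1.0, 3.2])
(54, np.float64(54.1), [0.5, -0.5, 3.4])
(53, np.float64(53.1), [0.5, 0.1, 5.2])
(52, np.float64(52.1), [0.7, 0.7, 5.8])
(51, np.float64(52.0), [-1.1, 1.2, 11.2])
25.2333 [ 391.67349964 -295.21484514   51.94890687] [-2.84484131  1.16239891 10.2602821 ]Traceback (most recent call last):
  File "<stdin>", line 5, in <module>
station.Unreachable: the arm cannot take that pose within its joint ranges
```

The key reached its stop at 52 mm and the arm has lifted clear. The retreat pose was out of range, so I'll check from here.

Run:
```python
from h import *
o=get_obs();j=list(o["joint_pos"]);j[0]-=25;move_j(j);wait(.5);o=get_obs();print(o["t"],o["tcp_pos"],o["wrist_force"])
cv2.imwrite("pics/fin.png",np.vstack([get_image("side")[110:310,:,::-1],get_image("top")[30:260,:,::-1]]))
```

```text
28.15 [ 230.21281315 -431.90082024  228.53057082] [0.82017864 0.03062562 0.47540716]
```

View pics/fin.png

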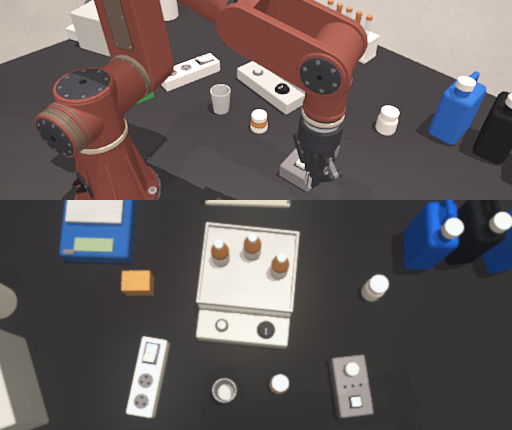

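The top view shows the control box unmoved (start key at image row 231, as before). The rocker is tipped, the plunger is low, the bystanders are in place and the arm is clear. Handing in.

```bash
python3 -c "
from station import *
sign_off()"
```

```text
the job is handed in; nothing more can be done
```

I did all three presses in the required order with closed fingers and handed the job in at about 28 s; the sign-off gives no verdict.

| Step | Contact height | Hard stop | Force at stop |
|---|---|---|---|
| Lock plunger | about 71 mm | 62 mm, its full-down height | about 18 N |
| Rocker (white block) | about 61 mm | 53 mm, its level height | about 15 N |
| Start key | about 56 mm | 52 mm, 5 mm of travel, then released | about 11 N |

- **Last pictures:** The plunger sits low, the near half of the rocker is now raised, and the control box, bottles, jar, pot, beaker and carton look unmoved. The arm is clear and touching nothing.
- **Not measured directly:** The stop heights are the evidence for full travel. I judged the key's return, the untouched stop button and the unmoved objects by eye, from the pictures.
- **What disagreed:** The two cameras differed by about 4 mm in position, so I used the average. One retreat move was refused as out of reach and nothing moved, so I swung the base joint clear instead.

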